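Sweep spilt nuts into the catch pan

TASK

Three Brazil nuts in their shells have been spilt on the steel packing table. With the fingertips, sweep all three along the table top, through the open side of the low three-walled catch pan, until they lie inside it. Do not pinch, press on, flick or lift the nuts, leave everything else where it stands, and finish with the hand clear.

Things in the scene. Friction and masses are not known exactly. Their poses are not given: they have to be found in the camera images.
- nut1_center (a point): three-sided Brazil nut in its brown shell, 42 long, 29 wide and 27 high, 14 g nominally, lying on one flat side, so it slides rather than rolls; this point is the middle of its body, 11 mm above the table, its x axis along the nut at the start
- nut2_center (a point): three-sided Brazil nut in its brown shell, 42 long, 29 wide and 27 high, 14 g nominally, lying on one flat side, so it slides rather than rolls; this point is the middle of its body, 11 mm above the table, its x axis along the nut at the start
- nut3_center (a point): three-sided Brazil nut in its brown shell, 42 long, 29 wide and 27 high, 14 g nominally, lying on one flat side, so it slides rather than rolls; this point is the middle of its body, 11 mm above the table, its x axis along the nut at the start
- pan: low catch pan of plain aluminium, fixed to the table: outside 150 deep (its x) by 230 wide (its y), three upright walls 35 high and 4 thick, thin bottom sheet flush with the table (no lip or step). Origin: centre of its floor, at table height. Its +x points to the closed back wall, -x to the open side, whose mouth line is 75 mm from the origin. Behind the back wall a black handle stands out 29 mm
- weight: steel calibration weight with a knob on top, 36 across, 50 high, loose, stands among the nuts; origin at the centre of its underside; leave alone
- stopper: small upright cork stopper, 28 across, 34 high, loose, stands among the nuts; origin at the centre of its underside; leave alone
- tin: low round tin with a white lid, 60 across, 40 high, loose, stands near the nuts; origin at the centre of its underside; leave alone
- tape: roll of packing tape lying flat, 90 across, 48 high, loose, beyond the nuts; origin at the centre of its underside; leave alone
- jar: amber jar with a steel lid, 72 across, 110 high, loose, to the left of the pan; origin at the centre of its underside; leave alone
Not all that is in view belongs to the job. What is shaped like the part that bears nut3_center but red is not meant.

How it is judged:
At the end, for the whole second after the job is handed in: The middle of each of the three nuts is at least 15 mm inside the pan's mouth line and between its walls, lower than 40 mm, at rest (under 20 mm/s); the weight, stopper, tin, tape and jar are each within 15 mm of where they started (x of nut1_center in the frame of pan between -0.06 and 0.071 m and y of nut1_center in the frame of pan between -0.111 and 0.111 m and height (world z) of each of nut1_center, nut2_center, nut3_center below 0.04 m and linear speed of each of nut1, nut2, nut3 below 0.02 m/s and x of nut2_center in the frame of pan between -0.06 and 0.071 m and y of nut2_center in the frame of pan between -0.111 and 0.111 m and x of nut3_center in the frame of pan between -0.06 and 0.071 m and y of nut3_center in the frame of pan between -0.111 and 0.111 m and distance of each of weight, stopper, tin, tape, jar from where it was at the start of the episode below 0.015 m); the robot touches nothing.
It fails at once if a nut is lifted off the table (its middle above 45 mm) (height (world z) of any of nut1_center, nut2_center, nut3_center above 0.045 m).
It fails at once if a nut is pinched or pressed hard with the fingers (over 12 N) (contact force between any of nut1, nut2, nut3 and the fingers above 12 N).
It fails at once if a nut is flicked (faster than 0.8 m/s) (linear speed of any of nut1, nut2, nut3 above 0.8 m/s).
It fails at once if something else on the table is shifted by more than 15 mm (distance of any of weight, stopper, tin, tape, jar from where it was at the start of the episode above 0.015 m).
It also fails if it takes over 72 s, if anything falls off the work surface, if the arm or the gripper's body presses on something with over 40 N, if the wrist force passes 120 N, or if a joint passes its speed limit or range.

ROBOT

A 7-joint arm with a two-finger parallel gripper is mounted at the origin on the work surface. World frame = base frame: x ahead of the robot, y to its left, z up, the work surface at z = 0. Lengths are in m, angles in rad, forces in N, time in s.
With the tool pointing down it reaches from about 0.425 to 0.825 m from the base axis. Payload 3.6 kg.
Tool frame: the origin (TCP) lies at the very end of the fingers, on their centre line; the grasp point (between the pads) lies 19 mm behind it; z points along the fingers, y is the line along which they close (so a half turn about z gives the same grasp; the last joint's range is limited). The gripper opens to 85 mm and grips with 20 to 120 N. Pads are 22 mm wide; open, the fingers measure 114 mm over their backs; the gripper's body (76 mm by 85 mm) begins 54 mm behind the grasp point. The pads swing forward as they close: fully open they stand 13 mm farther back than shut.
Start: joints at [1.254, 0.615, -0.013, 1.423, 0.008, 1.103, -0.04], TCP at [0.186, -0.623, 0.231] pointing down, gripper open.
Joint ranges: [-3.12, 3.12], [-0.3, 2.06], [-1.34, 1.32], [0.26, 2.42], [-1.36, 4.5], [0.01, 1.98], [-2.84, 2.84]. Speed limits (rad/s): [2.79, 2.79, 3.14, 3.14, 3.14, 3.14, 3.14].

INTERFACE

Orientations are given as a unit quaternion [x, y, z, w].
In Python, from rig import bot, vision, spotter gives the robot as it stands.
- The arm moves only by the tool send_rows, never from a script. Its argument "targets" is one flat list of numbers, 7 for each row, row after row: the turn, a rotation vector about the tool's x, y, z in units of 6 degrees (1.0 is 6 degrees), then the shift along the tool's x, y, z in units of 40 mm (1.0 is 40 mm), then the finger opening in mm, from 0 to 85.4. In form: [ax, ay, az, tx, ty, tz, gripper, ax, ay, az, tx, ty, tz, gripper, ...]. A call has 1 to 5 rows; each row shifts and turns the commanded pose from where the row before left it, along the tool's axes as they then stand; what a row does not reach is not made up. A row lasts 1/12 s, in which the tool goes at most 41.7 mm and 7.16 degrees, less where a joint would pass 70% of its speed; a pose out of reach is approached as far as the arm can. A call is refused whole if a number of a shift passes 1 or a number of a turn 1, either way. A call with a gripper value outside its range is refused whole. The fingers move at their own pace and stop on an object; "newtons" is the grip in N (left out, the last holds). Time passes only in rows, so rows that do not move let the fingers close. It gives the time, the measured TCP pose, the force, the opening and the grip force at its end, in the units of the state.
- bot.observe(): the state, without advancing time (a new reading comes with each control period).
- vision.get_image(name): name is "scene" or "side" or "wrist"; returns a dict with "color" (420x560x3 uint8, red, green, blue), "fx", "fy", "cx", "cy" (pixels), "R" (3x3) and "t" (3): a world point X has camera coordinates R X + t; the wrist camera has in their place "T_tool_cam" (4x4, takes a point from camera to tool coordinates, whose origin is the TCP and whose axes are the flange's). Camera axes: x right, y down, z forward; pixel columns grow to the right and rows downward; lengths in m; the calibration is good to about 2 mm. The wrist camera is an equidistant fisheye: a pixel r from the principal point sees the ray r / f radians off the axis. A picture is of the moment at which its call begins: read the wrist's pose just before it. There is no depth.
- bot.close_job(): hands the job in; it is judged then, once.
Trained networks look in a picture, given as the dict that the camera call returned (one of the last four; its "shot" number tells which), for a name from the list of things; names that differ only in an ending like _2 or _b are one class to them, and where a whole thing is asked for, a point or a joint stands for the part that bears it (a point fixed in the world has none). Each returns a list of dicts, best first, with "conf" (0 to 1); they miss things now and then, are a little off and sometimes report something else, mostly with a low value. They report only what shows in the picture. A call takes as long as a camera call. They do not tell look-alikes from the thing itself.
- spotter.recognise(thing, picture): "at" ([x, y, z] in m, in world coordinates, good to about 4 mm: the middle of the surface that is visible of it).
- spotter.cut_out(thing, picture): "mask" (420x560 bool, what is visible of it).
The state is a dict: "time": time; "joint_pos": joint angles; "joint_velocities": joint speeds; "joint_efforts": joint torques, N m; "eef_pos": TCP position; "eef_rot": TCP orientation; "wrist_force": force on the tool from outside, world axes, zero at the start; "torque": the same for the moment, N m; "gripper_width": finger opening in m; "grip_force": force on a finger pad.
Only numpy, scipy, OpenCV 4.12 (cv2) and the standard library are available. Lean on these libraries where they do the work, as an engineer would, in place of code of your own. Each camera call takes 0.05 s, during which the arm holds its last target. There are 200 camera calls.

## Working session

There is one attempt and no reset: what is moved stays moved. The work goes in short steps, Python scripts to look and compute and a tool call to move; the robot and the scene stay as the last step left them, time stands still between calls to the robot, and variables do not carry over. Pictures are saved under pics/ and viewed, at most 10 in all, crops included, and the job is handed in when it is done.

Besides the shell and the picture viewer there is one more tool, called after ">>>" as name(argument=value, ...) on one line, values as JSON. send_rows: Moves the arm, as the interface text tells. Its arguments: {"type":"object","properties":{"targets":{"type":"array","items":{"type":"number"}},"newtons":{"type":"number"}},"required":["targets"]}

```bash
mkdir -p pics; ls; python3 - <<'E'
from rig import bot, vision, spotter
import cv2, numpy as np
s=bot.observe(); print(s['time'],s['eef_pos'],s['eef_rot'],s['gripper_width'])
for cam in ['scene','side']:
    p=vision.get_image(cam); cv2.imwrite(f'pics/{cam}0.png',p['color'][:,:,::-1])
    R=np.array(p['R']);t=np.array(p['t']);print(cam,-R.T@t, p['fx'],R.tolist())
    for n in ['nut1_center','pan','weight','stopper','tin','tape','jar']:
        for d in spotter.recognise(n,p)[:5]:
            X=np.array(d['at']);c=R@X+t
            print(n,round(d['conf'],2),X.round(3),(p['fx']*c[:2]/c[2]+[p['cx'],p['cy']]).round())
E
```

```text
pics
0.0 [ 0.18553533 -0.62212168  0.23009018] [ 9.89513172e-01  1.44436340e-01 -2.10355964e-04 -1.33527324e-03] 0.08561735673269354
scene [1.20074745 0.15963664 0.77027005] 385.6862327857421 [[-0.03939607966502976, 0.999222158465125, 0.0017398101400135225], [0.7488447703611009, 0.0306772255566765, -0.6620350577839327], [-0.6615734719665359, -0.024778738152728023, -0.7494708502174731]]
nut1_center 0.69 [ 0.46  -0.263  0.016] [138. 183.]
pan 0.69 [0.536 0.298 0.003] [343. 214.]
weight 0.64 [0.444 0.031 0.028] [244. 179.]
stopper 0.58 [0.534 0.297 0.001] [342. 214.]
stopper 0.54 [ 0.567 -0.151  0.03 ] [168. 211.]
tin 0.75 [ 0.701 -0.007  0.042] [216. 253.]
jar 0.6 [0.468 0.536 0.074] [437. 179.]
side [ 0.15430162 -0.51020856  0.95288908] 507.60269929086996 [[0.8083334389395779, -0.588452848883375, -0.017896819079250642], [-0.45895746477225063, -0.6108291521475634, -0.6451711342089921], [0.3687208931182827, 0.529727280331803, -0.7638284568215087]]
nut1_center 0.64 [ 0.451 -0.272  0.019] [335. 389.]
pan 0.64 [0.531 0.3   0.006] [212. 194.]
weight 0.62 [0.428 0.022 0.028] [238. 285.]
stopper 0.74 [ 0.561 -0.15   0.036] [338. 307.]
tin 0.93 [ 0.683 -0.018  0.04 ] [341. 237.]
tape 0.94 [ 0.77  -0.126  0.036] [402. 250.]
jar 0.56 [0.442 0.52  0.081] [135. 140.]
```

View pics/scene0.png

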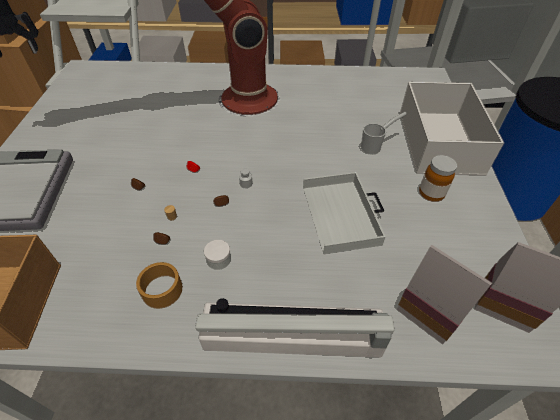

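View pics/side0.png

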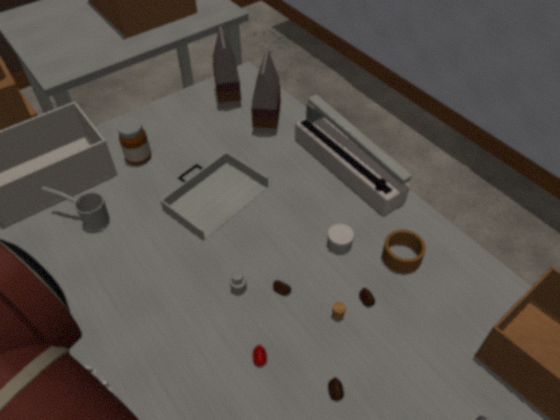

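The scene view shows brown nuts at (138,184), (221,201) and (161,238), with a red decoy at (193,167). The weight is at (245,179), the stopper at (170,212), the tin at (217,253) and the tape at (158,285). The pan is at (343,214) with its mouth facing left (-y). The side view agrees: nuts at (282,288), (367,297) and (336,389).

```bash
cat > h.py <<'E'
from rig import bot, vision, spotter
import cv2, numpy as np
def proj(p,X):
    c=np.array(p['R'])@np.array(X,float)+np.array(p['t']); return p['fx']*c[0]/c[2]+p['cx'],p['fy']*c[1]/c[2]+p['cy']
def back(p,u,v,z):
    R=np.array(p['R']);C=-R.T@np.array(p['t']);d=R.T@np.array([(u-p['cx'])/p['fx'],(v-p['cy'])/p['fy'],1]);return C+d*(z-C[2])/d[2]
def nuts(p,z=0.012):
    h=cv2.cvtColor(p['color'],cv2.COLOR_RGB2HSV)
    b=((h[...,2]<95)&(h[...,1]>100)).astype(np.uint8)
    n,l,st,ce=cv2.connectedComponentsWithStats(b); out=[]
    for i in range(1,n):
        if 25<st[i,4]<500:
            P=back(p,*ce[i],z)
            if 0.3<P[0]<0.85 and -0.45<P[1]<0.45:
                v,u=np.where(l==i); Q=np.array([back(p,a,c,z)[:2] for a,c in zip(u,v)])
                w,V=np.linalg.eigh(np.cov(Q.T)); a=V[:,1]
                out.append((ce[i].round().tolist(),P[:2].round(3),'ang',round(np.degrees(np.arctan2(a[1],a[0]))%180),'area',int(st[i,4]),(4*np.sqrt(w)).round(3)))
    return out
E
python3 - <<'E'
from h import *
for cam in ['scene','side']:
    p=vision.get_image(cam)
    for o in nuts(p): print(cam,*o)
    for n in ['weight','stopper','tin','tape','jar','pan']:
        m=spotter.cut_out(n,p)
        if m:
            v,u=np.where(m[0]['mask']); print(n,round(m[0]['conf'],2),back(p,u.mean(),v.mean(),{'weight':.025,'stopper':.02,'tin':.03,'tape':.03,'jar':.055,'pan':0}[n]).round(3), (u.min(),u.max(),v.min(),v.max()))
    c=p['color']
    (x0,y0)=(290,160) if cam=='scene' else (150,145)
    cr=cv2.resize(c[y0:y0+100,x0:x0+130],None,fx=6,fy=6,interpolation=cv2.INTER_CUBIC)
    cv2.imwrite(f'pics/pan_{cam}.png',cr[...,::-1])
E
```

```text
scene [137.0, 184.0] [ 0.457 -0.267] ang 45 area 105 [0.029 0.053]
scene [221.0, 200.0] [ 0.509 -0.026] ang 130 area 129 [0.038 0.043]
scene [172.0, 215.0] [ 0.566 -0.146] ang 24 area 51 [0.026 0.029]
scene [161.0, 238.0] [ 0.64  -0.156] ang 58 area 144 [0.03  0.046]
scene [154.0, 275.0] [ 0.744 -0.144] ang 125 area 404 [0.047 0.088]
scene [165.0, 297.0] [ 0.8   -0.107] ang 123 area 427 [0.047 0.098]
weight 0.59 [0.436 0.032 0.025] (np.int64(239), np.int64(251), np.int64(169), np.int64(187))
stopper 0.62 [ 0.564 -0.148  0.02 ] (np.int64(164), np.int64(176), np.int64(205), np.int64(220))
tin 0.42 [ 0.573 -0.144  0.03 ] (np.int64(165), np.int64(175), np.int64(206), np.int64(220))
tape 0.66 [ 0.78  -0.121  0.03 ] (np.int64(136), np.int64(181), np.int64(263), np.int64(308))
jar 0.67 [0.445 0.549 0.055] (np.int64(420), np.int64(456), np.int64(156), np.int64(201))
pan 0.58 [0.529 0.3   0.   ] (np.int64(303), np.int64(384), np.int64(172), np.int64(253))
side [281.0, 288.0] [ 0.504 -0.031] ang 105 area 143 [0.026 0.04 ]
side [366.0, 297.0] [ 0.635 -0.159] ang 69 area 140 [0.024 0.04 ]
side [338.0, 315.0] [ 0.559 -0.154] ang 133 area 61 [0.019 0.024]
side [259.0, 357.0] [ 0.374 -0.133] ang 65 area 156 [0.033 0.044]
side [335.0, 389.0] [ 0.452 -0.271] ang 58 area 209 [0.025 0.039]
weight 0.67 [0.432 0.028 0.025] (np.int64(230), np.int64(247), np.int64(271), np.int64(294))
stopper 0.71 [ 0.564 -0.15   0.02 ] (np.int64(332), np.int64(345), np.int64(302), np.int64(319))
tin 0.71 [ 0.686 -0.014  0.03 ] (np.int64(328), np.int64(353), np.int64(224), np.int64(252))
tape 0.98 [ 0.774 -0.126  0.03 ] (np.int64(382), np.int64(425), np.int64(229), np.int64(273))
jar 0.62 [0.448 0.55  0.055] (np.int64(118), np.int64(151), np.int64(118), np.int64(163))
pan 0.78 [0.54  0.305 0.   ] (np.int64(161), np.int64(269), np.int64(151), np.int64(239))
```

View pics/pan_scene.png

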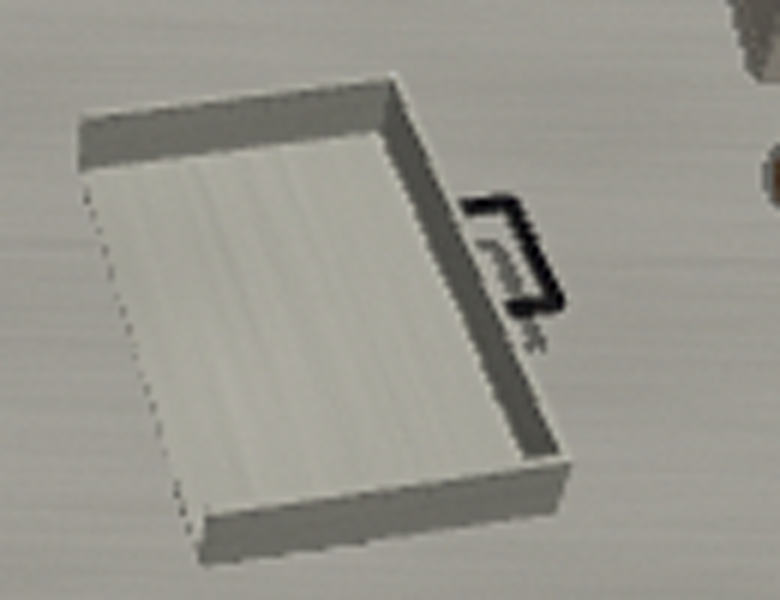

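View pics/pan_side.png

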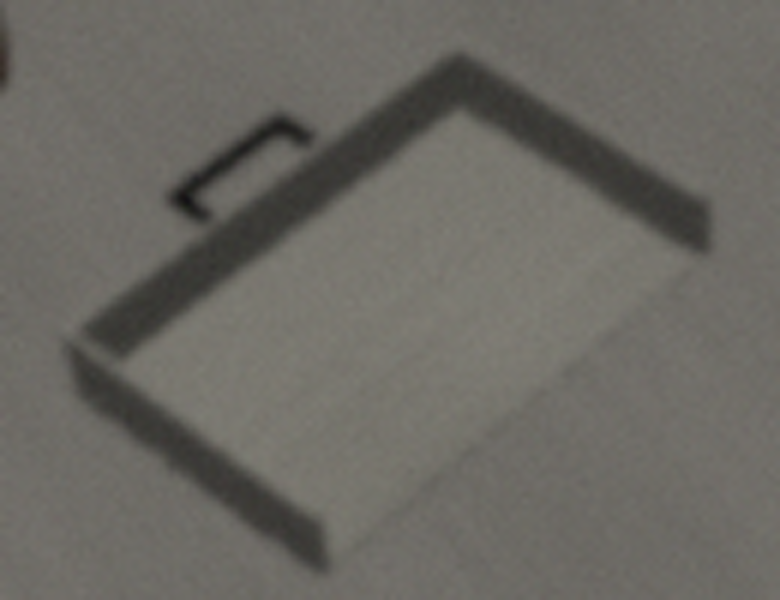

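The scene crop gives the pan rim corners as (80,118), (395,77), (570,462) and (207,515), with the open mouth on the left between floor points (85,170) and (200,565). The side crop gives rim corners (325,525), (70,342), (460,52) and (710,203).

```bash
cat >> h.py <<'E'
from scipy.spatial.transform import Rotation as Ro
def axes():
    s=bot.observe(); M=Ro.from_quat(s['eef_rot']).as_matrix(); return s,np.array(s['eef_pos']),M
def rel(target,yaw):
    """shift in 40mm units in current tool axes, tool-z turn in 6deg units, to have tool x at yaw (deg)"""
    s,P,M=axes(); y=np.degrees(np.arctan2(M[1,0],M[0,0]))
    d=M.T@(np.array(target)-P); return (d/0.04).round(2), round(-((yaw-y+180)%360-180)/6,2), P.round(4), round(y,1), round(s['time'],2)
E
python3 - <<'E'
from h import *
L=[];
src=np.array([[-.075,-.115],[.075,-.115],[.075,.115],[-.075,.115]])  # pan frame: +x->world +y => pan +y -> world -x
src=np.array([[-.075,.115],[.075,.115],[.075,-.115],[-.075,-.115]])
pix={'scene':[(80,118),(395,77),(570,462),(207,515)],'side':[(325,525),(70,342),(460,52),(710,203)]}
off={'scene':(290,160),'side':(150,145)}
S=[];D=[]
for cam in pix:
    p=vision.get_image(cam); W=[]
    for q in pix[cam]:
        W.append(back(p,q[0]/6+off[cam][0],q[1]/6+off[cam][1],.035)[:2])
    W=np.array(W); S.append(src);D.append(W); print(cam,W.round(3).tolist())
S=np.vstack(S);D=np.vstack(D)
mc=D.mean(0);H=(S-S.mean(0)).T@(D-mc);U,_,V=np.linalg.svd(H);R=V.T@U.T
print('pan',mc.round(4),np.degrees(np.arctan2(R[1,0],R[0,0])).round(1),np.linalg.det(R)); print((D-(S@R.T+mc)).round(3).tolist())
for a in [(-.075,.06),(-.075,0),(-.075,-.06),(-.045,.06),(-.045,0),(-.045,-.06)]: print(a,(R@np.array(a)+mc).round(3))
print(rel((0.50,-0.09,0.10),85))
E
```

```text
scene [[0.445, 0.193], [0.412, 0.338], [0.633, 0.388], [0.664, 0.243]]
side [[0.442, 0.184], [0.408, 0.328], [0.628, 0.378], [0.662, 0.235]]
pan [0.5367 0.2859] 102.9 1.0000000000000002
[[0.004, 0.006], [0.004, 0.005], [0.001, 0.003], [-0.001, 0.004], [0.001, -0.003], [-0.0, -0.005], [-0.004, -0.007], [-0.004, -0.003]]
(-0.075, 0.06) [0.495 0.199]
(-0.075, 0) [0.553 0.213]
(-0.075, -0.06) [0.612 0.226]
(-0.045, 0.06) [0.488 0.229]
(-0.045, 0) [0.547 0.242]
(-0.045, -0.06) [0.605 0.255]
(array([ 11.34, -10.52,   3.28]), np.float64(-11.4), array([ 0.1857, -0.6229,  0.2313]), np.float64(16.6), 1.6)
```

Pan pose: centre (0.537, 0.286), yaw 103°, with about 5 mm residual, so the sizes match. Nut 1 can be pushed straight along +y at x≈0.507. I'll turn the tool to yaw 90° and set the finger gap to 20 mm.

>>> send_rows(targets=[0, 0, -1, 0, 0, 0, 20, 0, 0, -1, 0, 0, 0, 20, 0, 0, -1, 0, 0, 0, 20, 0, 0, -1, 0, 0, 0, 20, 0, 0, -1, 0, 0, 0, 20])

```text
time: 2.02
eef_pos: [0.1857, -0.6229, 0.2313]
eef_rot: [0.917, 0.398, -0.0, -0.0]
wrist_force: [0.1, -0.7, -0.1]
gripper_width: 0.0256
grip_force: 0.0
```

>>> send_rows(targets=[0, 0, -1, 0, 0, 0, 20, 0, 0, -1, 0, 0, 0, 20, 0, 0, -1, 0, 0, 0, 20, 0, 0, -1, 0, 0, 0, 20, 0, 0, -1, 0, 0, 0, 20])

```text
time: 2.43
eef_pos: [0.1856, -0.6229, 0.2313]
eef_rot: [0.783, 0.622, -0.0, -0.0]
wrist_force: [0.5, -0.3, 0.1]
gripper_width: 0.02
grip_force: 0.0
```

>>> send_rows(targets=[0, 0, -1, 0, 0, 0, 20, 0, 0, -1, 0, 0, 0, 20, 0, 0, -0.2, 0, 0, 0, 20, 0, 0, 0, 0.8, 0.5, 0.2, 20, 0, 0, 0, 0.8, 0.5, 0.2, 20])

```text
time: 2.85
eef_pos: [0.2241, -0.5605, 0.215]
eef_rot: [0.711, 0.703, -0.001, 0.001]
wrist_force: [1.8, 1.1, -0.3]
gripper_width: 0.0199
grip_force: 0.0
```

>>> send_rows(targets=[0, 0, 0, 0.8, 0.5, 0.2, 20, 0, 0, 0, 0.8, 0.5, 0.2, 20, 0, 0, 0, 0.8, 0.5, 0.2, 20, 0, 0, 0, 0.8, 0.5, 0.2, 20, 0, 0, 0, 0.8, 0.5, 0.2, 20])

```text
time: 3.27
eef_pos: [0.3272, -0.398, 0.1753]
eef_rot: [0.709, 0.705, -0.0, 0.0]
wrist_force: [0.3, -1.0, -0.3]
gripper_width: 0.0203
grip_force: 0.0
```

>>> send_rows(targets=[0, 0, 0, 0.8, 0.5, 0.2, 20, 0, 0, 0, 0.8, 0.5, 0.2, 20, 0, 0, 0, 0.8, 0.5, 0.2, 20, 0, 0, 0, 0.8, 0.5, 0.2, 20, 0, 0, 0, 0.8, 0.5, 0.2, 20])

```text
time: 3.68
eef_pos: [0.428, -0.2384, 0.1353]
eef_rot: [0.709, 0.705, 0.0, 0.001]
wrist_force: [1.6, -0.6, 0.3]
gripper_width: 0.0201
grip_force: 0.0
```

>>> send_rows(targets=[0, 0, 0, 0.72, 0.4, 0.18, 20, 0, 0, 0, 0.72, 0.4, 0.18, 20, 0, 0, 0, 0.72, 0.4, 0.18, 20, 0, 0, 0, 0.72, 0.4, 0.18, 20, 0, 0, 0, 0.72, 0.4, 0.18, 20])

```text
time: 4.1
eef_pos: [0.5085, -0.0946, 0.0992]
eef_rot: [0.709, 0.705, 0.0, 0.0]
wrist_force: [0.5, -0.7, -0.9]
gripper_width: 0.0199
grip_force: 0.0
```

>>> send_rows(targets=[0, 0, 0, 0, 0, 0.5, 20, 0, 0, 0, 0, 0, 0.5, 20, 0, 0, 0, 0, 0, 0.5, 20, 0, 0, 0, 0, 0, 0.5, 20, 0, 0, 0, 0, 0, 0, 20])

```text
time: 4.52
eef_pos: [0.5055, -0.0957, 0.0165]
eef_rot: [0.709, 0.705, -0.002, -0.002]
wrist_force: [-0.4, -0.3, 1.0]
gripper_width: 0.02
grip_force: 0.0
```

```bash
python3 - <<'E'
from h import *
print(rel((0.507,-0.09,0.0065),90))
s,P,M=axes(); p=vision.get_image('wrist'); cv2.imwrite('pics/w1.png',p['color'][:,:,::-1])
q=vision.get_image('scene')
for o in nuts(q): print(*o)
E
```

```text
(array([0.14, 0.04, 0.25]), np.float64(-0.05), array([ 0.5055, -0.0957,  0.0165]), np.float64(89.7), 4.52)
[137.0, 184.0] [ 0.457 -0.267] ang 45 area 106 [0.029 0.053]
[221.0, 200.0] [ 0.509 -0.026] ang 123 area 127 [0.037 0.043]
[161.0, 238.0] [ 0.64  -0.156] ang 61 area 145 [0.031 0.046]
[147.0, 278.0] [ 0.753 -0.159] ang 168 area 221 [0.031 0.06 ]
[171.0, 272.0] [ 0.736 -0.109] ang 38 area 39 [0.013 0.039]
[173.0, 293.0] [ 0.79  -0.091] ang 161 area 233 [0.029 0.067]
[146.0, 300.0] [ 0.808 -0.146] ang 47 area 41 [0.013 0.036]
```

View pics/w1.png

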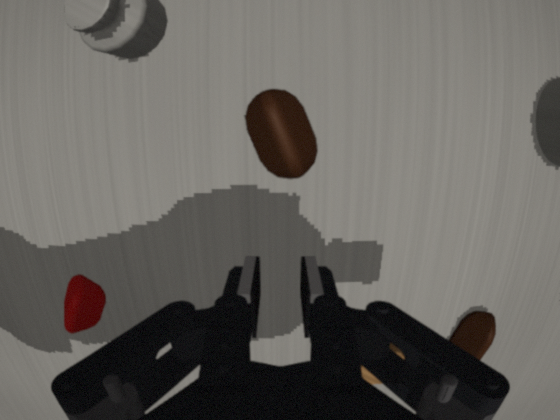

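The wrist view shows nut 1 at (282,133), straight ahead of the finger gap (x≈280), with the weight well to the left. I'll lower the last bit and push.

>>> send_rows(targets=[0, 0, 0, 0, 0.04, 0.24, 20, 0, 0, 0, 0.3, 0, 0, 20, 0, 0, 0, 0.3, 0, 0, 20, 0, 0, 0, 0.2, 0, 0, 20, 0, 0, 0, 0.25, 0, 0, 20])

```text
time: 5.03
eef_pos: [0.5101, -0.0538, 0.0104]
eef_rot: [0.709, 0.706, 0.001, 0.001]
wrist_force: [0.9, -0.1, 0.7]
gripper_width: 0.0198
grip_force: 0.0
```

>>> send_rows(targets=[0, 0, 0, 0.3, 0, 0, 20, 0, 0, 0, 0.4, 0, 0, 20, 0, 0, 0, 0.4, 0, 0, 20, 0, 0, 0, 0.4, 0, 0, 20, 0, 0, 0, 0.4, 0, 0, 20])

```text
time: 5.45
eef_pos: [0.5101, 0.0229, 0.0103]
eef_rot: [0.708, 0.706, 0.001, 0.001]
wrist_force: [-1.0, 0.3, 0.2]
gripper_width: 0.0199
grip_force: 0.2
```

```bash
python3 - <<'E'
from h import *
print(rel((0.507,0.222,0.0065),90))
p=vision.get_image('wrist'); cv2.imwrite('pics/w2.png',p['color'][:,:,::-1])
for c in ['scene','side']:
  for o in nuts(vision.get_image(c))[:5]: print(c,*o)
E
```

```text
(array([ 4.98, -0.1 ,  0.09]), np.float64(-0.04), array([0.5101, 0.0229, 0.0103]), np.float64(89.8), 5.45)
scene [137.0, 184.0] [ 0.457 -0.267] ang 45 area 105 [0.029 0.053]
scene [251.0, 201.0] [0.509 0.055] ang 162 area 113 [0.034 0.042]
scene [172.0, 215.0] [ 0.565 -0.144] ang 174 area 39 [0.024 0.031]
scene [161.0, 238.0] [ 0.64  -0.156] ang 60 area 147 [0.031 0.046]
scene [168.0, 271.0] [ 0.733 -0.116] ang 52 area 69 [0.02  0.051]
side [406.0, 241.0] [ 0.813 -0.102] ang 123 area 389 [0.048 0.085]
side [399.0, 263.0] [ 0.755 -0.137] ang 121 area 425 [0.049 0.094]
side [366.0, 297.0] [ 0.635 -0.159] ang 69 area 146 [0.025 0.04 ]
side [337.0, 315.0] [ 0.557 -0.155] ang 128 area 43 [0.014 0.02 ]
side [335.0, 389.0] [ 0.452 -0.271] ang 58 area 204 [0.024 0.039]
```

View pics/w2.png

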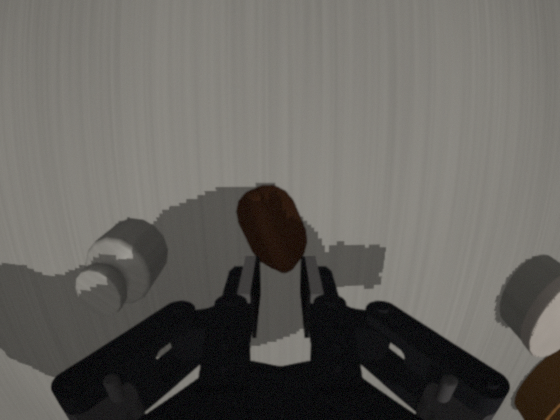

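Nut 1 sits in the finger gap at (270,228) and moves straight, clear of the weight at (120,265). I'll push it on into the pan.

>>> send_rows(targets=[0, 0, 0, 0.3, -0.02, 0.02, 20, 0, 0, 0, 0.4, -0.02, 0.02, 20, 0, 0, 0, 0.4, -0.02, 0.02, 20, 0, 0, 0, 0.4, 0, 0, 20, 0, 0, 0, 0.4, 0, 0, 20])

```text
time: 6.02
eef_pos: [0.5088, 0.0944, 0.0082]
eef_rot: [0.71, 0.704, -0.001, 0.002]
wrist_force: [0.3, -3.8, 5.0]
gripper_width: 0.0202
grip_force: 3.3
```

>>> send_rows(targets=[0, 0, 0, 0.4, 0, 0, 20, 0, 0, 0, 0.4, 0, 0, 20, 0, 0, 0, 0.4, 0, 0, 20, 0, 0, 0, 0.4, 0, 0, 20, 0, 0, 0, 0.4, 0, 0, 20])

```text
time: 6.43
eef_pos: [0.5093, 0.1746, 0.0082]
eef_rot: [0.71, 0.704, -0.001, 0.002]
wrist_force: [0.0, -2.9, 4.8]
gripper_width: 0.0199
grip_force: 3.4
```

>>> send_rows(targets=[0, 0, 0, 0.4, 0, 0, 20, 0, 0, 0, 0.3, 0, 0, 20, 0, 0, 0, 0.2, 0, 0, 20, 0, 0, 0, 0.1, 0, 0, 20, 0, 0, 0, 0.1, 0, 0, 20])

```text
time: 6.85
eef_pos: [0.5091, 0.2191, 0.0081]
eef_rot: [0.709, 0.705, -0.001, 0.002]
wrist_force: [0.0, -4.8, 7.4]
gripper_width: 0.0201
grip_force: 4.3
```

>>> send_rows(targets=[0, 0, 0, -0.4, 0, 0, 20, 0, 0, 0, -0.8, 0, 0, 20, 0, 0, 0, -0.8, 0, -0.3, 20, 0, 0, 0, -0.7, 0, -0.7, 20, 0, 0, 0, 0, 0, -0.9, 20])

```text
time: 7.27
eef_pos: [0.5052, 0.1039, 0.0814]
eef_rot: [0.712, 0.702, -0.006, -0.0]
wrist_force: [0.6, -0.5, -0.5]
gripper_width: 0.0202
grip_force: 0.0
```

```bash
python3 - <<'E'
from h import *
print(rel((0.657,-0.225,0.1),105))
for c in ['scene','side']:
  for o in nuts(vision.get_image(c)): print(c,*o)
E
```

```text
(array([-8.17,  3.91, -0.43]), np.float64(-2.64), array([0.5052, 0.1039, 0.0814]), np.float64(89.1), 7.27)
scene [137.0, 184.0] [ 0.457 -0.267] ang 44 area 105 [0.029 0.053]
scene [322.0, 203.0] [0.508 0.245] ang 129 area 121 [0.033 0.045]
scene [172.0, 215.0] [ 0.565 -0.144] ang 3 area 40 [0.025 0.03 ]
scene [161.0, 238.0] [ 0.64  -0.156] ang 60 area 147 [0.031 0.046]
scene [148.0, 277.0] [ 0.752 -0.157] ang 163 area 243 [0.033 0.062]
scene [170.0, 272.0] [ 0.735 -0.111] ang 42 area 54 [0.012 0.039]
scene [172.0, 295.0] [ 0.794 -0.094] ang 152 area 272 [0.032 0.077]
scene [147.0, 300.0] [ 0.809 -0.144] ang 52 area 52 [0.014 0.039]
side [268.0, 120.0] [0.812 0.449] ang 28 area 275 [0.06  0.101]
side [255.0, 182.0] [0.64  0.266] ang 64 area 41 [0.021 0.06 ]
side [231.0, 191.0] [0.574 0.277] ang 69 area 39 [0.02  0.049]
side [237.0, 209.0] [0.552 0.218] ang 47 area 40 [0.015 0.067]
side [215.0, 212.0] [0.503 0.239] ang 103 area 86 [0.023 0.044]
side [406.0, 241.0] [ 0.813 -0.102] ang 121 area 427 [0.051 0.088]
side [399.0, 263.0] [ 0.755 -0.137] ang 120 area 444 [0.051 0.094]
side [366.0, 297.0] [ 0.635 -0.159] ang 70 area 142 [0.024 0.039]
side [337.0, 315.0] [ 0.558 -0.154] ang 118 area 50 [0.016 0.023]
side [335.0, 389.0] [ 0.452 -0.271] ang 59 area 206 [0.024 0.04 ]
```

Nut 1 is in the pan at about (0.505, 0.242). At TCP z≈0.008 the tips scraped the table (5–7 N), so I'll keep z near 0.012 from here. Next is nut 2.

>>> send_rows(targets=[0, 0, 0, -0.9, 0.43, -0.05, 20, 0, 0, 0, -0.9, 0.43, -0.05, 20, 0, 0, 0, -0.9, 0.43, -0.05, 20, 0, 0, 0, -0.9, 0.43, -0.05, 20, 0, 0, 0, -0.9, 0.43, -0.05, 20])

```text
time: 7.78
eef_pos: [0.5931, -0.068, 0.0928]
eef_rot: [0.708, 0.706, -0.0, -0.0]
wrist_force: [0.6, 0.2, -0.4]
gripper_width: 0.0203
grip_force: 0.0
```

>>> send_rows(targets=[0, 0, 0, -0.9, 0.43, -0.05, 20, 0, 0, 0, -0.9, 0.43, -0.05, 20, 0, 0, 0, -0.9, 0.43, -0.05, 20, 0, 0, 0, -0.9, 0.43, -0.05, 20, 0, 0, 0, 0, 0, 0, 20])

```text
time: 8.2
eef_pos: [0.6621, -0.2235, 0.1002]
eef_rot: [0.713, 0.701, -0.002, 0.004]
wrist_force: [-0.9, -3.1, -0.5]
gripper_width: 0.0198
grip_force: 0.0
```

>>> send_rows(targets=[0, 0, -0.9, 0, 0, 0, 20, 0, 0, -0.9, 0, 0, 0, 20, 0, 0, -0.9, 0, 0, 0, 20, 0, 0, 0, 0, 0, 0.5, 20, 0, 0, 0, 0, 0, 0.5, 20])

```text
time: 8.62
eef_pos: [0.662, -0.2104, 0.0613]
eef_rot: [0.602, 0.799, 0.001, 0.001]
wrist_force: [0.3, 0.0, -1.0]
gripper_width: 0.0204
grip_force: 0.0
```

```bash
python3 - <<'E'
from h import *
print(rel((0.655,-0.22,0.012),105))
p=vision.get_image('wrist'); cv2.imwrite('pics/w3.png',p['color'][:,:,::-1])
E
```

```text
(array([-0.18, -0.24,  1.23]), np.float64(0.17), array([ 0.662 , -0.2104,  0.0613]), np.float64(106.0), 8.62)
```

View pics/w3.png

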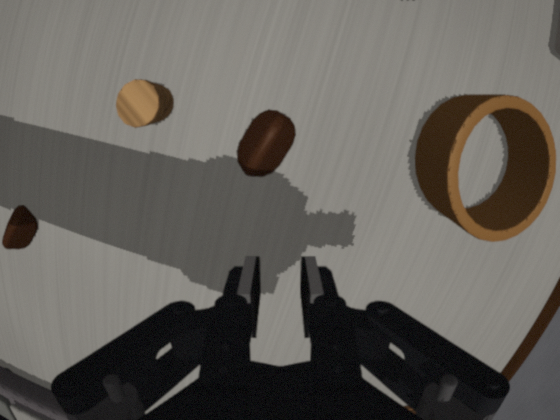

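The wrist view shows nut 2 at (266,143), slightly left of the gap centre. The stopper at (140,103) and tape at (485,165) are clear. I'll shift left a little, lower, and push along yaw 106°.

>>> send_rows(targets=[0, 0, 0, -0.1, -0.22, 0.3, 20, 0, 0, 0, 0, 0, 0.45, 20, 0, 0, 0, 0, 0, 0.35, 20, 0, 0, 0, 0, 0, 0.1, 20, 0, 0, 0, 0.2, 0, 0, 20])

```text
time: 9.08
eef_pos: [0.6504, -0.2105, 0.0114]
eef_rot: [0.603, 0.798, -0.001, -0.001]
wrist_force: [-1.4, 0.4, 0.2]
gripper_width: 0.0199
grip_force: 0.0
```

>>> send_rows(targets=[0, 0, 0, 0.3, 0, 0, 20, 0, 0, 0, 0.3, 0, 0, 20, 0, 0, 0, 0.2, 0, 0, 20, 0, 0, 0, 0.25, 0, 0, 20, 0, 0, 0, 0.3, 0, 0, 20])

```text
time: 9.5
eef_pos: [0.6369, -0.1564, 0.0142]
eef_rot: [0.602, 0.799, 0.0, 0.001]
wrist_force: [0.7, -0.6, 0.4]
gripper_width: 0.0198
grip_force: 0.3
```

```bash
python3 - <<'E'
from h import *
print(rel((0.655,-0.22,0.012),105))
for c in ['scene','side']:
  for o in nuts(vision.get_image(c)):
    if o[1][0]>.58 and o[1][0]<.7: print(c,*o)
E
```

```text
(array([-1.65, -0.  ,  0.06]), np.float64(0.17), array([ 0.6369, -0.1564,  0.0142]), np.float64(106.0), 9.5)
scene [170.0, 239.0] [ 0.642 -0.132] ang 31 area 121 [0.026 0.05 ]
```

```bash
cat >> h.py <<'E'
def wn():
    p=vision.get_image('wrist'); h=cv2.cvtColor(p['color'],cv2.COLOR_RGB2HSV)
    b=((h[...,2]>25)&(h[...,2]<110)&(h[...,1]>110)&((h[...,0]<14)|(h[...,0]>174))).astype(np.uint8)
    n,l,st,ce=cv2.connectedComponentsWithStats(b)
    for i in range(1,n):
        if st[i,4]>150: print('wrist',ce[i].round(),st[i].tolist())
    return p
E
python3 - <<'E'
from h import *
p=wn()
E
```

```text
wrist [296. 229.] [255, 198, 83, 62, 3281]
wrist [ 13. 323.] [0, 301, 32, 41, 804]
```

Nut 2 has turned crosswise in front of both fingertips (wrist columns 255–338, fingers centred on 280), which is stable. I'll continue, then turn gradually toward the pan.

>>> send_rows(targets=[0, 0, 0, 0.35, 0, 0.03, 20, 0, 0, 0, 0.4, 0, 0.03, 20, 0, 0, 0, 0.4, 0, 0, 20, 0, 0, 0, 0.4, 0, 0, 20, 0, 0, 0, 0.4, 0, 0, 20])

```text
time: 10.07
eef_pos: [0.6162, -0.0833, 0.0121]
eef_rot: [0.603, 0.798, -0.0, 0.002]
wrist_force: [0.6, -3.1, 5.0]
gripper_width: 0.0201
grip_force: 2.8
```

>>> send_rows(targets=[0, 0, 0, 0.4, 0, 0, 20, 0, 0, 0, 0.4, 0, 0, 20, 0, 0, 0.35, 0.35, 0, 0, 20, 0, 0, 0.35, 0.35, 0, 0, 20, 0, 0, 0.35, 0.35, 0, 0, 20])

```text
time: 10.48
eef_pos: [0.5968, -0.012, 0.012]
eef_rot: [0.646, 0.763, -0.0, 0.002]
wrist_force: [-0.3, -4.7, 6.3]
gripper_width: 0.02
grip_force: 3.3
```

```bash
python3 - <<'E'
from h import *
print(rel((0.59,0.25,0.012),88))
p=wn()
for o in nuts(vision.get_image('scene')):
    if o[1][0]>.55 and o[1][0]<.7: print(*o)
E
```

```text
(array([ 6.49,  0.91, -0.02]), np.float64(1.91), array([ 0.5968, -0.012 ,  0.012 ]), np.float64(99.5), 10.48)
wrist [297. 230.] [256, 198, 83, 66, 3420]
wrist [  6. 336.] [0, 317, 15, 36, 397]
[233.0, 229.0] [0.604 0.017] ang 23 area 114 [0.026 0.05 ]
```

>>> send_rows(targets=[0, 0, 0, 0, 0, -0.1, 20, 0, 0, 0.4, 0.3, 0, 0, 20, 0, 0, 0.4, 0.35, 0, 0, 20, 0, 0, 0.4, 0.35, 0, 0, 20, 0, 0, 0.4, 0.35, 0, 0, 20])

```text
time: 11.0
eef_pos: [0.5898, 0.0429, 0.0147]
eef_rot: [0.708, 0.707, -0.001, -0.0]
wrist_force: [0.4, -1.1, 2.1]
gripper_width: 0.0199
grip_force: 0.7
```

```bash
python3 - <<'E'
from h import *
print(rel((0.59,0.25,0.012),88))
p=wn()
for o in nuts(vision.get_image('scene')):
    if o[1][0]>.55 and o[1][0]<.7: print(*o)
E
```

```text
(array([ 5.18, -0.  ,  0.07]), np.float64(0.32), array([0.5898, 0.0429, 0.0147]), np.float64(89.9), 11.0)
wrist [295. 231.] [256, 197, 78, 70, 3260]
wrist [ 56. 408.] [47, 395, 22, 25, 303]
[172.0, 215.0] [ 0.565 -0.144] ang 1 area 34 [0.025 0.03 ]
[254.0, 228.0] [0.601 0.07 ] ang 18 area 109 [0.027 0.047]
```

Forces fell after raising the tool. Nut 2 is at (0.60, 0.07), on course for the far lane of the pan. I'll finish the push and retreat toward nut 3.

>>> send_rows(targets=[0, 0, 0, 0.3, 0, -0.05, 20, 0, 0, 0, 0.4, 0, 0, 20, 0, 0, 0, 0.4, 0, 0, 20, 0, 0, 0, 0.4, 0, 0, 20, 0, 0, 0, 0.4, 0, 0, 20])

```text
time: 11.52
eef_pos: [0.5904, 0.1189, 0.0168]
eef_rot: [0.707, 0.707, -0.0, -0.0]
wrist_force: [-0.7, 0.4, 1.2]
gripper_width: 0.0197
grip_force: 0.0
```

>>> send_rows(targets=[0, 0, 0, 0.4, 0, 0, 20, 0, 0, 0, 0.4, 0, 0, 20, 0, 0, 0, 0.4, 0, 0, 20, 0, 0, 0, 0.4, 0, 0, 20, 0, 0, 0, 0.4, 0, 0, 20])

```text
time: 11.93
eef_pos: [0.5903, 0.199, 0.0168]
eef_rot: [0.707, 0.708, -0.0, -0.0]
wrist_force: [0.2, 1.0, -0.8]
gripper_width: 0.0203
grip_force: 0.0
```

>>> send_rows(targets=[0, 0, 0, 0.4, 0, 0, 20, 0, 0, 0, 0.3, 0, 0, 20, 0, 0, 0, 0.2, 0, 0, 20, 0, 0, 0, 0.2, 0, 0, 20, 0, 0, 0, 0.1, 0, 0, 20])

```text
time: 12.35
eef_pos: [0.5902, 0.2477, 0.0169]
eef_rot: [0.706, 0.708, 0.0, -0.0]
wrist_force: [-0.2, -0.8, 0.2]
gripper_width: 0.0202
grip_force: 0.0
```

>>> send_rows(targets=[0, 0, 0, -0.4, 0, 0, 20, 0, 0, 0, -0.8, 0, 0, 20, 0, 0, 0, -0.8, 0, -0.3, 20, 0, 0, 0, -0.7, 0, -0.7, 20, 0, 0, 0, -0.3, 0, -0.9, 20])

```text
time: 12.77
eef_pos: [0.5884, 0.1173, 0.0908]
eef_rot: [0.71, 0.705, -0.006, 0.0]
wrist_force: [-0.0, -0.9, -0.0]
gripper_width: 0.0199
grip_force: 0.0
```

```bash
python3 - <<'E'
from h import *
print(rel((0.439,-0.327,0.1),75))
for c in ['scene','side']:
  for o in nuts(vision.get_image(c)):
    if o[1][0]<.7: print(c,*o)
E
```

```text
(array([-11.13,  -3.66,  -0.11]), np.float64(2.43), array([0.5884, 0.1173, 0.0908]), np.float64(89.6), 12.77)
scene [137.0, 184.0] [ 0.457 -0.267] ang 45 area 105 [0.029 0.053]
scene [322.0, 203.0] [0.508 0.244] ang 133 area 122 [0.033 0.046]
scene [173.0, 215.0] [ 0.564 -0.143] ang 174 area 33 [0.023 0.03 ]
scene [268.0, 226.0] [0.593 0.104] ang 83 area 143 [0.036 0.042]
side [268.0, 176.0] [0.678 0.262] ang 59 area 116 [0.049 0.137]
side [215.0, 213.0] [0.503 0.239] ang 98 area 94 [0.024 0.041]
side [276.0, 232.0] [0.587 0.1  ] ang 85 area 101 [0.024 0.039]
side [337.0, 315.0] [ 0.557 -0.154] ang 117 area 54 [0.017 0.024]
side [335.0, 389.0] [ 0.452 -0.271] ang 58 area 211 [0.025 0.04 ]
```

Nut 2 slipped through the 20 mm gap and stayed at (0.59, 0.10). I'll go back behind it with a narrower 10 mm gap and a lower tool.

>>> send_rows(targets=[0, 0, 0, -0.7, 0, 0, 10, 0, 0, 0, -0.8, 0, 0, 10, 0, 0, 0, -0.6, 0, 0, 10, 0, 0, 0, 0, 0, 0.5, 10, 0, 0, 0, 0, 0, 0.5, 10])

```text
time: 13.28
eef_pos: [0.5916, 0.0384, 0.0534]
eef_rot: [0.709, 0.706, 0.0, 0.002]
wrist_force: [-0.0, 1.0, -1.2]
gripper_width: 0.01
grip_force: 0.0
```

>>> send_rows(targets=[0, 0, 0, 0, 0, 0.5, 10, 0, 0, 0, 0, 0, 0.3, 10, 0, 0, 0, 0, 0, 0.12, 10, 0, 0, 0, 0, 0, 0, 10, 0, 0, 0, 0, 0, 0, 10])

```text
time: 13.7
eef_pos: [0.591, 0.043, 0.0165]
eef_rot: [0.706, 0.708, 0.0, 0.0]
wrist_force: [0.8, 0.5, 0.6]
gripper_width: 0.0099
grip_force: 0.0
```

```bash
python3 - <<'E'
from h import *
print(rel((0.59,0.25,0.012),90))
p=wn()
cv2.imwrite('pics/w4.png',p['color'][:,:,::-1])
E
```

```text
(array([ 5.18, -0.02,  0.11]), np.float64(0.02), array([0.591 , 0.043 , 0.0165]), np.float64(90.1), 13.7)
wrist [277. 149.] [248, 106, 59, 90, 4119]
wrist [ 58. 407.] [46, 393, 26, 27, 476]
```

View pics/w4.png

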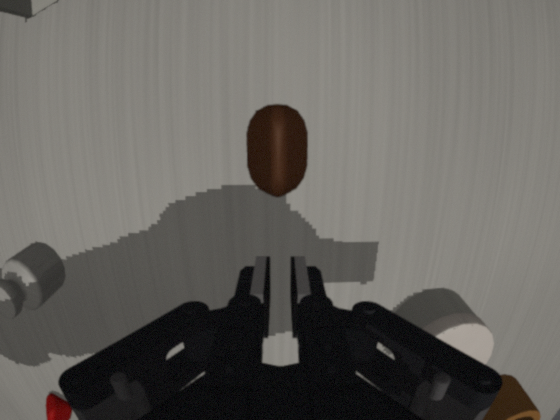

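The wrist view shows nut 2 at (277,149), lengthwise and straight ahead. I'll lower to 0.0115 and push.

>>> send_rows(targets=[0, 0, 0, 0.1, 0, 0.12, 10, 0, 0, 0, 0.3, 0, 0, 10, 0, 0, 0, 0.2, 0, 0, 10, 0, 0, 0, 0.25, 0, 0, 10, 0, 0, 0, 0.35, 0, 0, 10])

```text
time: 14.17
eef_pos: [0.5907, 0.0918, 0.0116]
eef_rot: [0.707, 0.708, -0.0, 0.0]
wrist_force: [0.4, -0.3, 0.1]
gripper_width: 0.0102
grip_force: 0.1
```

>>> send_rows(targets=[0, 0, 0, 0.35, 0, 0, 10, 0, 0, 0, 0.35, 0, 0, 10, 0, 0, 0, 0.35, 0, 0, 10, 0, 0, 0, 0.35, 0, 0, 10, 0, 0, 0, 0.35, 0, 0, 10])

```text
time: 14.58
eef_pos: [0.5903, 0.1628, 0.0113]
eef_rot: [0.706, 0.708, 0.0, -0.0]
wrist_force: [-0.4, -0.9, 0.7]
gripper_width: 0.01
grip_force: 0.1
```

```bash
python3 - <<'E'
from h import *
print(rel((0.59,0.25,0.012),90))
p=wn()
for o in nuts(vision.get_image('scene')):
    if o[1][0]<.7: print(*o)
E
```

```text
(array([ 2.18, -0.  , -0.02]), np.float64(0.02), array([0.5903, 0.1628, 0.0113]), np.float64(90.1), 14.58)
wrist [107. 115.] [77, 77, 62, 81, 3474]
wrist [283. 211.] [253, 171, 61, 89, 3626]
[137.0, 184.0] [ 0.457 -0.267] ang 45 area 105 [0.029 0.053]
[322.0, 203.0] [0.508 0.244] ang 131 area 121 [0.032 0.047]
[305.0, 228.0] [0.594 0.199] ang 69 area 133 [0.034 0.041]
```

>>> send_rows(targets=[0, 0, 0, 0.35, 0, 0, 10, 0, 0, 0, 0.35, 0, 0, 10, 0, 0, 0, 0.35, 0, 0, 10, 0, 0, 0, 0.3, 0, 0, 10, 0, 0, 0, 0.3, 0, 0, 10])

```text
time: 15.1
eef_pos: [0.5901, 0.2289, 0.0114]
eef_rot: [0.706, 0.708, 0.0, -0.0]
wrist_force: [-0.5, -0.2, -0.4]
gripper_width: 0.0101
grip_force: 0.1
```

>>> send_rows(targets=[0, 0, 0, 0.25, 0, 0, 10, 0, 0, 0, 0.2, 0, 0, 10, 0, 0, 0, 0.1, 0, 0, 10, 0, 0, 0, -0.3, 0, 0, 10, 0, 0, 0, -0.7, 0, 0, 10])

```text
time: 15.52
eef_pos: [0.5896, 0.214, 0.0115]
eef_rot: [0.704, 0.71, 0.002, -0.001]
wrist_force: [-0.2, 0.4, -0.4]
gripper_width: 0.0102
grip_force: 0.0
```

>>> send_rows(targets=[0, 0, 0, -0.8, 0, 0, 10, 0, 0, 0, -0.7, 0, -0.5, 10, 0, 0, 0, -0.6, -0.2, -0.7, 10, 0, 0, 0, -0.6, -0.2, -0.7, 10, 0, 0, 0, 0, 0, 0, 10])

```text
time: 15.93
eef_pos: [0.5766, 0.091, 0.092]
eef_rot: [0.711, 0.704, 0.0, 0.004]
wrist_force: [0.5, -0.3, 0.4]
gripper_width: 0.0098
grip_force: 0.0
```

```bash
python3 - <<'E'
from h import *
print(rel((0.439,-0.327,0.1),75))
for c in ['scene','side']:
  for o in nuts(vision.get_image(c)):
    if o[1][0]<.7: print(c,*o)
E
```

```text
(array([-10.48,  -3.34,  -0.16]), np.float64(2.41), array([0.5766, 0.091 , 0.092 ]), np.float64(89.4), 15.93)
scene [137.0, 184.0] [ 0.457 -0.267] ang 45 area 105 [0.029 0.053]
scene [322.0, 203.0] [0.508 0.244] ang 133 area 122 [0.033 0.046]
scene [173.0, 215.0] [ 0.566 -0.143] ang 174 area 36 [0.023 0.032]
scene [336.0, 234.0] [0.61  0.275] ang 9 area 129 [0.028 0.048]
side [267.0, 184.0] [0.663 0.242] ang 30 area 56 [0.032 0.069]
side [243.0, 186.0] [0.607 0.272] ang 30 area 83 [0.024 0.04 ]
side [274.0, 192.0] [0.66  0.208] ang 39 area 41 [0.021 0.046]
side [272.0, 203.0] [0.633 0.181] ang 154 area 34 [0.03  0.042]
side [215.0, 212.0] [0.503 0.239] ang 94 area 92 [0.024 0.04 ]
side [337.0, 315.0] [ 0.558 -0.154] ang 128 area 53 [0.018 0.022]
side [335.0, 389.0] [ 0.452 -0.271] ang 58 area 209 [0.024 0.04 ]
```

Nut 2 is in the pan at (0.608, 0.273), pan x ≈ -0.029. Next is nut 3.

>>> send_rows(targets=[0, 0, 0, -0.9, -0.3, 0, 10, 0, 0, 0, -0.95, -0.3, 0, 10, 0, 0, 0, -0.95, -0.3, 0, 10, 0, 0, 0, -0.95, -0.3, 0, 10, 0, 0, 0, -0.95, -0.3, 0, 10])

```text
time: 16.45
eef_pos: [0.5137, -0.0875, 0.086]
eef_rot: [0.706, 0.709, -0.0, -0.001]
wrist_force: [1.0, -1.2, -1.5]
gripper_width: 0.0099
grip_force: 0.0
```

>>> send_rows(targets=[0, 0, 0, -0.95, -0.3, 0, 10, 0, 0, 0, -0.95, -0.3, 0, 10, 0, 0, 0, -0.95, -0.3, 0, 10, 0, 0, 0, -0.95, -0.3, 0, 10, 0, 0, 0, -0.95, -0.3, 0, 10])

```text
time: 16.87
eef_pos: [0.4544, -0.2777, 0.086]
eef_rot: [0.706, 0.708, 0.0, -0.001]
wrist_force: [0.3, 0.6, -0.6]
gripper_width: 0.0103
grip_force: 0.0
```

>>> send_rows(targets=[0, 0, 0, -0.95, -0.3, 0, 10, 0, 0, 0.8, 0, 0, 0, 10, 0, 0, 0.8, 0, 0, 0, 10, 0, 0, 0.8, 0, 0, 0, 10, 0, 0, 0, 0, 0, 0.6, 10])

```text
time: 17.28
eef_pos: [0.4463, -0.3162, 0.0652]
eef_rot: [0.79, 0.613, 0.002, 0.003]
wrist_force: [1.5, -0.5, 0.5]
gripper_width: 0.0097
grip_force: 0.0
```

```bash
python3 - <<'E'
from h import *
print(rel((0.439,-0.327,0.0115),75), rel((0.4545,-0.269,0.0115),75)[0])
p=wn()
E
```

```text
(array([-0.31, -0.12,  1.34]), np.float64(0.1), array([ 0.4463, -0.3162,  0.0652]), np.float64(75.6), 17.28) [ 1.19 -0.1   1.34]
wrist [107.  12.] [88, 0, 40, 26, 758]
wrist [272. 160.] [248, 128, 49, 66, 2237]
```

>>> send_rows(targets=[0, 0, 0, -0.25, -0.1, 0.4, 10, 0, 0, 0, 0, 0, 0.4, 10, 0, 0, 0, 0, 0, 0.4, 10, 0, 0, 0, 0, 0, 0, 10, 0, 0, 0, 0, 0, 0, 10])

```text
time: 17.75
eef_pos: [0.4364, -0.3226, 0.0141]
eef_rot: [0.789, 0.614, -0.0, -0.002]
wrist_force: [-0.1, 0.3, 0.1]
gripper_width: 0.0099
grip_force: 0.0
```

```bash
python3 - <<'E'
from h import *
print(rel((0.439,-0.327,0.0115),75), rel((0.4545,-0.269,0.0115),75)[0])
p=wn()
E
```

```text
(array([-0.09,  0.09,  0.06]), np.float64(0.13), array([ 0.4364, -0.3226,  0.0141]), np.float64(75.8), 17.75) [1.41 0.11 0.07]
wrist [288. 159.] [255, 115, 67, 90, 4170]
```

>>> send_rows(targets=[0, 0, 0, 0, 0.1, 0.06, 10, 0, 0, 0, 0.25, 0, 0, 10, 0, 0, 0, 0.25, 0, 0, 10, 0, 0, 0, 0.2, 0, 0, 10, 0, 0, 0, 0.3, 0, 0, 10])

```text
time: 18.22
eef_pos: [0.451, -0.2854, 0.0133]
eef_rot: [0.79, 0.614, 0.0, 0.0]
wrist_force: [-0.0, 0.2, -0.2]
gripper_width: 0.01
grip_force: 0.1
```

>>> send_rows(targets=[0, 0, 0, 0.3, 0, 0, 10, 0, 0, 0, 0.35, 0, 0, 10, 0, 0, 0, 0.35, 0, 0, 10, 0, 0, 0, 0.35, 0, 0, 10, 0, 0, 0, 0.35, 0, 0, 10])

```text
time: 18.63
eef_pos: [0.4679, -0.2185, 0.0132]
eef_rot: [0.789, 0.614, 0.0, -0.0]
wrist_force: [-0.0, -0.0, 1.2]
gripper_width: 0.0101
grip_force: 0.2
```

```bash
python3 - <<'E'
from h import *
print(rel((0.515,-0.03,0.0115),75))
p=wn()
for o in nuts(vision.get_image('scene')):
    if o[1][0]<.7: print(*o)
E
```

```text
(array([ 4.86, -0.02,  0.04]), np.float64(0.13), array([ 0.4679, -0.2185,  0.0132]), np.float64(75.8), 18.63)
wrist [ 76. 152.] [56, 111, 42, 80, 2491]
wrist [320. 236.] [279, 203, 78, 67, 3260]
[157.0, 194.0] [ 0.494 -0.201] ang 137 area 127 [0.039 0.043]
[322.0, 203.0] [0.508 0.244] ang 130 area 123 [0.033 0.047]
[173.0, 215.0] [ 0.566 -0.142] ang 0 area 28 [0.022 0.031]
[336.0, 234.0] [0.61  0.275] ang 9 area 129 [0.028 0.048]
```

Nut 3 has slid to the right of the fingertips (wrist x 320 against 280). I'll back off, recentre behind it with a slightly wider gap, and turn to yaw 80°.

>>> send_rows(targets=[0, 0, 0, -0.4, 0, 0, 14, 0, 0, 0, -0.4, 0, 0, 14, 0, 0, 0, 0, 0.3, 0, 14, 0, 0, -0.7, 0, 0.28, 0.03, 14, 0, 0, 0, 0, 0, 0, 14])

```text
time: 19.15
eef_pos: [0.4843, -0.2584, 0.0119]
eef_rot: [0.766, 0.642, 0.001, 0.002]
wrist_force: [1.0, 0.2, -0.0]
gripper_width: 0.0141
grip_force: 0.0
```

```bash
python3 - <<'E'
from h import *
print(rel((0.492,-0.204,0.0115),80))
p=wn()
for c in ['scene','side']:
  for o in nuts(vision.get_image(c)):
    if o[1][0]<.55: print(*o)
E
```

```text
(array([ 1.37, -0.05,  0.01]), np.float64(-0.01), array([ 0.4843, -0.2584,  0.0119]), np.float64(79.9), 19.15)
wrist [43. 74.] [16, 35, 51, 77, 2614]
wrist [276. 160.] [235, 119, 82, 83, 4350]
wrist [550. 401.] [534, 372, 26, 48, 337]
[157.0, 194.0] [ 0.495 -0.201] ang 140 area 127 [0.039 0.043]
[322.0, 203.0] [0.508 0.243] ang 133 area 120 [0.032 0.046]
[324.0, 350.0] [ 0.486 -0.198] ang 31 area 79 [0.018 0.025]
```

>>> send_rows(targets=[0, 0, 0, 0.3, 0, 0, 14, 0, 0, 0, 0.2, 0, 0, 14, 0, 0, 0, 0.2, 0, 0, 14, 0, 0, 0, 0.2, 0, 0, 14, 0, 0, 0, 0.3, 0, 0, 14])

```text
time: 19.72
eef_pos: [0.4905, -0.2092, 0.0118]
eef_rot: [0.767, 0.642, -0.0, 0.0]
wrist_force: [0.6, 0.4, -0.4]
gripper_width: 0.0144
grip_force: 0.0
```

>>> send_rows(targets=[0, 0, 0, 0.3, 0, 0, 14, 0, 0, 0, 0.3, 0, 0, 14, 0, 0, 0, 0.3, 0, 0, 14, 0, 0, 0, 0.3, 0, 0, 14, 0, 0, 0, 0.3, 0, 0, 14])

```text
time: 20.13
eef_pos: [0.5012, -0.1492, 0.0117]
eef_rot: [0.766, 0.642, 0.0, -0.0]
wrist_force: [0.1, 0.3, 0.5]
gripper_width: 0.0142
grip_force: 0.1
```

```bash
python3 - <<'E'
from h import *
print(rel((0.528,0.0,0.0115),80))
p=wn()
for c in ['scene']:
  for o in nuts(vision.get_image(c)):
    if o[1][0]<.55: print(*o)
E
```

```text
(array([3.79, 0.01, 0.01]), np.float64(-0.01), array([ 0.5012, -0.1492,  0.0117]), np.float64(79.9), 20.13)
wrist [259. 228.] [216, 201, 86, 56, 3197]
wrist [ 70. 266.] [49, 231, 43, 68, 2208]
[187.0, 196.0] [ 0.498 -0.119] ang 5 area 106 [0.028 0.05 ]
[322.0, 203.0] [0.508 0.244] ang 131 area 122 [0.033 0.047]
```

>>> send_rows(targets=[0, 0, 0, 0.3, 0, 0, 14, 0, 0, 0, 0.35, 0, 0, 14, 0, 0, 0, 0.35, 0, 0, 14, 0, 0, 0, 0.35, 0, 0, 14, 0, 0, 0, 0.35, 0, 0, 14])

```text
time: 20.65
eef_pos: [0.5129, -0.0839, 0.0117]
eef_rot: [0.767, 0.642, -0.0, 0.0]
wrist_force: [-0.1, -0.8, 0.2]
gripper_width: 0.014
grip_force: 0.0
```

```bash
python3 - <<'E'
from h import *
print(rel((0.528,0.0,0.0115),80))
p=wn()
for c in ['scene']:
  for o in nuts(vision.get_image(c)):
    if o[1][0]<.55: print(*o)
E
```

```text
(array([2.13, 0.  , 0.  ]), np.float64(-0.03), array([ 0.5129, -0.0839,  0.0117]), np.float64(79.8), 20.65)
wrist [260. 228.] [216, 201, 87, 56, 3163]
wrist [ 93. 340.] [79, 323, 37, 38, 862]
[211.0, 200.0] [ 0.51  -0.053] ang 4 area 110 [0.028 0.05 ]
[322.0, 203.0] [0.508 0.244] ang 130 area 122 [0.033 0.047]
```

Stable now: nut 3 is at (0.508, -0.055), and a straight yaw-80° path leads to the free lane in the middle of the pan.

>>> send_rows(targets=[0, 0, 0, 0.3, 0, 0, 14, 0, 0, 0, 0.35, 0, 0, 14, 0, 0, 0, 0.4, 0, 0, 14, 0, 0, 0, 0.4, 0, 0, 14, 0, 0, 0, 0.4, 0, 0, 14])

```text
time: 21.17
eef_pos: [0.5259, -0.0124, 0.0117]
eef_rot: [0.767, 0.641, -0.001, 0.0]
wrist_force: [0.2, -0.5, -0.8]
gripper_width: 0.0142
grip_force: 0.0
```

>>> send_rows(targets=[0, 0, 0, 0.4, 0, 0, 14, 0, 0, 0, 0.4, 0, 0, 14, 0, 0, 0, 0.4, 0, 0, 14, 0, 0, 0, 0.4, 0, 0, 14, 0, 0, 0, 0.4, 0, 0, 14])

```text
time: 21.58
eef_pos: [0.5402, 0.0665, 0.0117]
eef_rot: [0.767, 0.641, -0.001, 0.001]
wrist_force: [0.6, -0.3, 0.2]
gripper_width: 0.0139
grip_force: 0.0
```

```bash
python3 - <<'E'
from h import *
print(rel((0.567,0.226,0.0115),80))
p=wn()
for c in ['scene']:
  for o in nuts(vision.get_image(c)):
    if o[1][0]<.65: print(*o)
E
```

```text
(array([ 4.04, -0.05, -0.  ]), np.float64(-0.04), array([0.5402, 0.0665, 0.0117]), np.float64(79.8), 21.58)
wrist [260. 228.] [217, 201, 87, 56, 3135]
[322.0, 203.0] [0.508 0.244] ang 132 area 123 [0.033 0.046]
[266.0, 210.0] [0.538 0.097] ang 178 area 116 [0.028 0.049]
[172.0, 215.0] [ 0.566 -0.144] ang 179 area 38 [0.023 0.031]
[336.0, 234.0] [0.61  0.275] ang 9 area 129 [0.028 0.048]
```

>>> send_rows(targets=[0, 0, 0, 0.4, 0, 0, 14, 0, 0, 0, 0.4, 0, 0, 14, 0, 0, 0, 0.4, 0, 0, 14, 0, 0, 0, 0.4, 0, 0, 14, 0, 0, 0, 0.4, 0, 0, 14])

```text
time: 22.1
eef_pos: [0.5543, 0.1441, 0.0116]
eef_rot: [0.768, 0.641, -0.001, 0.001]
wrist_force: [1.1, -0.5, 0.3]
gripper_width: 0.014
grip_force: 0.0
```

>>> send_rows(targets=[0, 0, 0, 0.35, 0, 0, 14, 0, 0, 0, 0.35, 0, 0, 14, 0, 0, 0, 0.35, 0, 0, 14, 0, 0, 0, 0.35, 0, 0, 14, 0, 0, 0, 0.3, 0, 0, 14])

```text
time: 22.52
eef_pos: [0.5661, 0.2148, 0.0117]
eef_rot: [0.767, 0.642, 0.0, -0.0]
wrist_force: [-0.4, -0.3, 0.4]
gripper_width: 0.0135
grip_force: 0.0
```

>>> send_rows(targets=[0, 0, 0, 0.2, 0, 0, 14, 0, 0, 0, 0.1, 0, 0, 14, 0, 0, 0, 0.05, 0, 0, 14, 0, 0, 0, -0.3, 0, 0, 14, 0, 0, 0, -0.7, 0, 0, 14])

```text
time: 22.93
eef_pos: [0.5613, 0.1918, 0.0118]
eef_rot: [0.765, 0.644, 0.002, -0.001]
wrist_force: [0.2, -0.1, 0.4]
gripper_width: 0.0139
grip_force: 0.0
```

>>> send_rows(targets=[0, 0, 0, -0.8, 0, 0, 14, 0, 0, 0, -0.7, 0, -0.5, 14, 0, 0, 0, -0.6, 0, -0.7, 14, 0, 0, 0, -0.6, 0, -0.7, 14, 0, 0, 0, 0, 0, -0.3, 14])

```text
time: 23.35
eef_pos: [0.5424, 0.0717, 0.1026]
eef_rot: [0.77, 0.638, -0.001, 0.003]
wrist_force: [-0.1, -0.2, -0.1]
gripper_width: 0.0137
grip_force: 0.0
```

```bash
python3 - <<'E'
from h import *
s,P,M=axes(); print(P,s['wrist_force'],s['time'])
a=np.radians(102.9);R=np.array([[np.cos(a),-np.sin(a)],[np.sin(a),np.cos(a)]])
for c in ['scene','side']:
  p=vision.get_image(c); cv2.imwrite(f'pics/end_{c}.png',p['color'][:,:,::-1])
  for o in nuts(p):
    if o[1][0]<.65: print(c,*o,'pan',(R.T@(o[1]-[.5367,.2859])).round(3))
  for n in ['weight','stopper','tin','tape','jar']:
    m=spotter.cut_out(n,p)
    if m:
        v,u=np.where(m[0]['mask']); print(n,back(p,u.mean(),v.mean(),{'weight':.025,'stopper':.02,'tin':.03,'tape':.03,'jar':.055}[n]).round(3)[:2])
E
```

```text
[0.54243038 0.07172212 0.10261171] [-0.11692342 -0.16691827 -0.1382768 ] 23.35
scene [322.0, 203.0] [0.508 0.243] ang 131 area 123 [0.033 0.046] pan [-0.035  0.038]
scene [172.0, 215.0] [ 0.566 -0.144] ang 173 area 42 [0.024 0.031] pan [-0.426  0.067]
scene [326.0, 220.0] [0.566 0.251] ang 174 area 117 [0.026 0.049] pan [-0.041 -0.021]
scene [336.0, 234.0] [0.61  0.275] ang 9 area 129 [0.028 0.048] pan [-0.027 -0.069]
weight [0.448 0.028]
stopper [ 0.565 -0.147]
tin [ 0.695 -0.006]
tape [ 0.781 -0.121]
jar [0.445 0.55 ]
side [247.0, 185.0] [0.617 0.27 ] ang 170 area 115 [0.045 0.067] pan [-0.033 -0.075]
side [271.0, 201.0] [0.634 0.187] ang 36 area 37 [0.012 0.078] pan [-0.118 -0.073]
side [233.0, 199.0] [0.562 0.251] ang 19 area 57 [0.019 0.046] pan [-0.04  -0.017]
side [215.0, 212.0] [0.503 0.239] ang 97 area 93 [0.024 0.041] pan [-0.038  0.043]
side [337.0, 315.0] [ 0.558 -0.154] ang 122 area 52 [0.017 0.022] pan [-0.434  0.077]
weight [0.432 0.029]
stopper [ 0.565 -0.149]
tin [ 0.685 -0.014]
jar [ 0.671 -0.028]
```

View pics/end_scene.png

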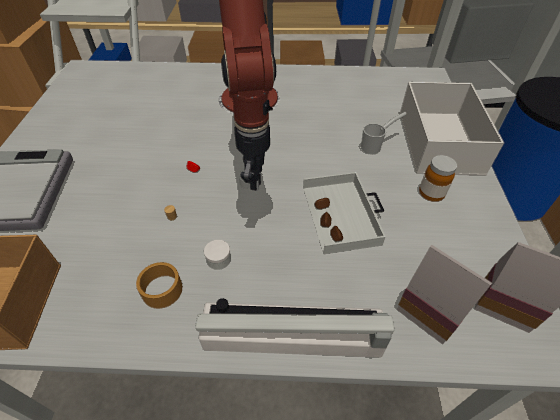

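The final scene picture shows all three nuts in the pan at (322,203), (326,220) and (336,234), each at least 14 mm past the required line. The other objects are where they started and the hand is clear.

```bash
python3 -c "
from rig import bot
print(bot.close_job())"
```

```text
the job is handed in; nothing more can be done
None
```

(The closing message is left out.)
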